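# Blank off the bench air coupler

### The job

Blank off the air coupler on the bench: pull its steel sleeve down until it stays back by itself, then take the blue blanking plug from the wooden rack and push it fully home in the coupler, so that the sleeve springs up and locks it, and let go. Feel your way and never press the plug harder than 25 N against the coupler. Leave the orange plug in the rack and the other things where they are.

Things in the scene. Friction and masses are not known exactly. Their poses are not given: they have to be found in the camera images.
- coupler: upright air coupler, fixed to the bench: dark foot plate 84 x 84 x 8 mm, grey collar 50 then 42 mm across up to 36 mm, above it a brass cartridge in a ribbed steel sleeve. Origin: centre of the foot's underside, z up. The cartridge and sleeve are clamped upright but not exactly placed: their axis is up to 4 mm beside the foot's centre line, and the top rim stands 88 to 118 mm above the origin.
- lowest_rim (a point): point on the foot's centre line 88 mm up: the real rim is 0 to 30 mm higher and up to 4 mm to the side. The mouth is a funnel 26 mm wide, narrowing over 6 mm to a bore 20 mm wide. With the sleeve back, a spring ejector 8 mm below the rim is pushed down by the plug (3 to 7 N) and keeps pressing on it once locked. With the sleeve forward, jaws bar the bore 10 mm below the rim.
- sleeve (a joint): how far the sleeve is pulled down, m: 0 = forward (up), 0.010 = fully back at a hard stop (5 to 7 N spring). Once pulled fully back it stays at 0.007 to 0.008 when let go, until a plug comes within 1.5 mm of home; then it springs up and locks. Sleeve: 34 mm tall, top flush with the rim when forward; barrel 40 mm across, flange 54 mm across and 6 mm thick at its lower end.
- blue_centre (a point): centre (half-way up) of the blue blanking plug, the one to use: 96 mm tall, about 120 g, tip down in a rack hole. From the tip: brass shank 18 mm across, 2 mm chamfer, groove at 14 to 21 mm; disc (shoulder) 32 mm across at 30 to 34 mm, home when it meets the rim, a hard stop; hexagon 24 mm across to 43 mm; blue grip 22 mm across from 43 to 92 mm (its middle 19.5 mm above this point).
- orange_centre (a point): centre of the orange plug: same shape, orange grip; stays in the rack
- plug_rack: fixed wooden block 124 x 58 x 36 mm, origin at the centre of its underside, x along its length; two holes 21 mm across and 26 mm deep at x = -30 and +30 mm, one plug in each, either colour in either hole
- jar_orange_lid: bystander: glass jar with orange lid, 64 mm across, 72 mm tall, origin at the centre of its underside
- thread_spool_4: bystander: upright cream thread spool, 33 mm across, 58 mm tall, origin at the centre of its underside
Things that resemble listed ones, but are neither listed nor needed, are in the scene too. Of the things that look like the part that bears blue_centre, the larger one is meant.

How it is judged:
By the outcome, as a careful person would: the job done as asked, in the order asked, and still so for the second after the job is handed in, with the robot touching nothing.
It also fails if it takes over 67 s, if anything falls off the work surface, if the arm or the gripper's body presses on something with over 40 N, if the wrist force passes 120 N, or if a joint passes its speed limit or range.

### The arm

A 6-joint arm with a two-finger parallel gripper is mounted at the origin on a cart in front of the work surface, level with it; the furniture and walls round the work are solid. World frame = base frame: x ahead of the robot, y to its left, z up, the work surface at z = 0. Lengths are in mm, angles in rad, forces in N, time in s.
With the tool pointing down it reaches from about 275 to 750 mm from the base axis. Payload 10.2 kg.
Tool frame: the origin (TCP) lies at the very end of the fingers, on their centre line; the grasp point (between the pads) lies 19 mm behind it; z points along the fingers, y is the line along which they close (so a half turn about z gives the same grasp; the last joint's range is limited). The gripper opens to 85 mm and grips with 20 to 120 N. Pads are 22 mm wide; open, the fingers measure 114 mm over their backs; the gripper's body (76 mm by 85 mm) begins 54 mm behind the grasp point. The pads swing forward as they close: fully open they stand 13 mm farther back than shut.
Start: joints at [0.951, 0.313, 1.498, -0, 1.331, -0.223], TCP at [202.909, 484.21, 231.294] pointing down, gripper open.
Joint ranges: [-2.94, 2.94], [-0.97, 2.17], [0.19, 2.56], [-1.23, 4.37], [0.02, 3.11], [-2.88, 2.88]. Speed limits (rad/s): [2.39, 2.39, 3.01, 3.14, 3.14, 3.14].

### API

Orientations are given as a unit quaternion [w, x, y, z].
In Python, from rig import monitor, eyes, job gives the robot as it stands. The module is installed in compiled form; this text tells all that it offers.
- The arm moves only by the tool send_rows, never from a script. Its argument "targets" is one flat list of numbers, 7 for each row, row after row: the turn, a rotation vector about the tool's x, y, z in degrees, then the shift along the tool's x, y, z in units of 60 mm (1.0 is 60 mm), then the opening, from -1 (shut) to 1 (fully open), so that 0 is half open. A call has 1 to 5 rows; each row shifts and turns the commanded pose from where the row before left it, along the tool's axes as they then stand; what a row does not reach is not made up. A row lasts 1/8 s, in which the tool goes at most 62.5 mm and 10.7 degrees, less where a joint would pass 70% of its speed; a pose out of reach is approached as far as the arm can. A call is refused whole if a number of a shift passes 1 or a number of a turn 10.7, either way. A call with a gripper value outside its range is refused whole. The fingers move at their own pace and stop on an object; "newtons" is the grip in N (left out, the last holds). Time passes only in rows, so rows that do not move let the fingers close. It gives the time, the measured TCP pose, the force, the opening and the grip force at its end, in the units of the state.
- monitor.sense(): the state, without advancing time (a new reading comes with each control period).
- eyes.capture(name): name is "scene" or "top" or "wrist"; returns a dict with "img" (480x640x3 uint8, red, green, blue), "K" (3x3 intrinsics, pixels), "R" (3x3) and "t" (3): a world point X has camera coordinates R X + t. Camera axes: x right, y down, z forward; pixel columns grow to the right and rows downward; lengths in mm; the calibration is good to about 2 mm. The wrist camera is an equidistant fisheye: a pixel r from the principal point sees the ray r / f radians off the axis. A picture is of the moment at which its call begins. There is no depth.
- job.finish_job(): hands the job in; it is judged then, once.
The state is a dict: "time_s": time; "joints": joint angles; "dq": joint speeds; "tau": joint torques, N m; "eef_pos": TCP position; "ee_rot": TCP orientation; "force": force on the tool from outside, world axes, zero at the start; "wrist_torque": the same for the moment, N m; "grip_width": opening from 0.0 (shut) to 1.0 (fully open); "grip_force": force on a finger pad.
Only numpy, scipy, OpenCV 4.12 (cv2) and the standard library are available. Lean on these libraries where they do the work, as an engineer would, in place of code of your own. Each camera call takes 0.05 s, during which the arm holds its last target. There are 200 camera calls.

## Working session

There is one attempt and no reset: what is moved stays moved. The work goes in short steps, Python scripts to look and compute and a tool call to move; the robot and the scene stay as the last step left them, time stands still between calls to the robot, and variables do not carry over. Pictures are saved under pics/ and viewed, at most 10 in all, crops included, and the job is handed in when it is done.

Besides the shell and the picture viewer there is one more tool, called after ">>>" as name(argument=value, ...) on one line, values as JSON. send_rows: Moves the arm, as the interface text tells. Its arguments: {"type":"object","properties":{"targets":{"type":"array","items":{"type":"number"}},"newtons":{"type":"number"}},"required":["targets"]}

```bash
mkdir -p pics; cat > h.py <<'E'
import numpy as np, cv2, pickle
from rig import monitor, eyes, job
def cap(n,tag):
    c=eyes.capture(n); pickle.dump(c,open(f'pics/{tag}.pkl','wb'))
    cv2.imwrite(f'pics/{tag}.png',c['img'][:,:,::-1]); return c
def load(tag): return pickle.load(open(f'pics/{tag}.pkl','rb'))
def ray(c,u,v,fish=False):
    K=c['K']; x=(u-K[0,2])/K[0,0]; y=(v-K[1,2])/K[1,1]
    if fish:
        r=np.hypot(x,y); s=np.sin(r)/r if r>1e-9 else 1; d=np.array([x*s,y*s,np.cos(r)])
    else: d=np.array([x,y,1.])
    R=np.array(c['R']); return -R.T@np.array(c['t']), R.T@d
def onz(c,u,v,z,fish=False):
    o,d=ray(c,u,v,fish); return o+d*(z-o[2])/d[2]
def tri(rs):
    A=0;b=0
    for o,d in rs:
        d=d/np.linalg.norm(d);P=np.eye(3)-np.outer(d,d);A=A+P;b=b+P@o
    return np.linalg.solve(A,b)
def proj(c,X):
    p=np.array(c['R'])@X+c['t'];p=np.array(c['K'])@p;return p[:2]/p[2]
E
python3 - <<'E'
from h import *
a=cap('scene','s0');b=cap('top','t0')
for c in(a,b): print(c['K'],-np.array(c['R']).T@c['t'])
print(monitor.sense())
E
```

```text
[[621.52496957   0.         317.61359009]
 [  0.         621.52496957 234.94545513]
 [  0.           0.           1.        ]] [ 257.31843557 -389.20373186  783.24055517]
[[622.55800504   0.         316.01207055]
 [  0.         622.55800504 236.37167233]
 [  0.           0.           1.        ]] [403.15074019 124.3857236  977.82744213]
{'time_s': 0.1, 'joints': array([ 9.50616330e-01,  3.13361478e-01,  1.49836550e+00,  1.04456768e-06,
        1.33103308e+00, -2.23407059e-01]), 'dq': array([-0.0005221 , -0.00037004, -0.00242042,  0.00040272, -0.00130319,
        0.00193789]), 'tau': array([ 1.14169314e-03, -4.12907374e+01, -2.60141820e+01, -2.77028830e-04,
        3.06313115e-03,  3.87344096e-05]), 'eef_pos': array([202.75409135, 484.00743594, 230.80732534]), 'ee_rot': array([-2.39429018e-04,  1.97087793e-01,  9.80385670e-01, -5.32336647e-04]), 'force': array([ 0.15292549,  1.04054267, -0.77124984]), 'wrist_torque': array([-0.0378447 , -0.00549783,  0.01138899]), 'grip_force': 0.0, 'grip_width': 1.0008022117891548}
```

View pics/s0.png

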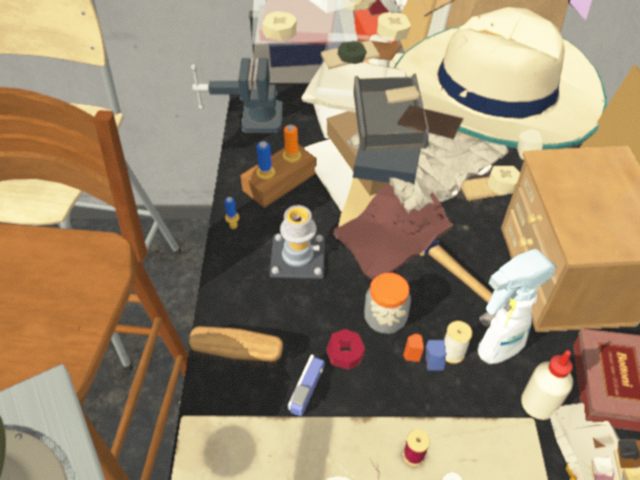

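View pics/t0.png

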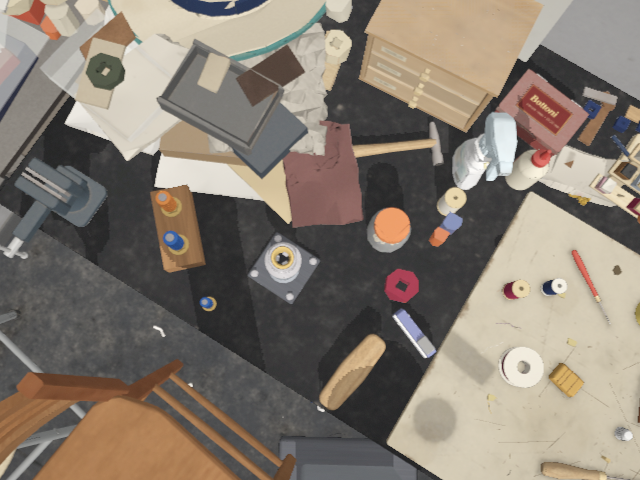

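Candidates for the blue plug are the one in the rack (scene 264,158; top 174,241) and a small blue plug standing on the bench (scene 231,212; top 208,303), which is the smaller look-alike. The orange plug is at scene 291,142. I choose the one in the rack and will check it in a close crop, together with the coupler.

```bash
python3 - <<'E'
from h import *
a=load('s0')['img'];b=load('t0')['img']
f=lambda i,x,y,w,h:cv2.resize(i[y:y+h,x:x+w],(400,300) ,interpolation=cv2.INTER_CUBIC)
# each crop 100x75, scale 4
o=np.vstack([np.hstack([f(a,225,115,100,75),f(a,250,205,100,75)]),np.hstack([f(b,135,195,100,75),f(b,235,230,100,75)])])
cv2.imwrite('pics/crop1.png',o[:,:,::-1])
A=load('s0');B=load('t0')
print(tri([ray(A,263,146),ray(B,171.5,236.5)]),tri([ray(A,297,213),ray(B,284,260)]))
E
```

```text
[551.70678694 315.59665552 104.98309568] [524.6535925  154.0242076  112.47872212]
```

View pics/crop1.png

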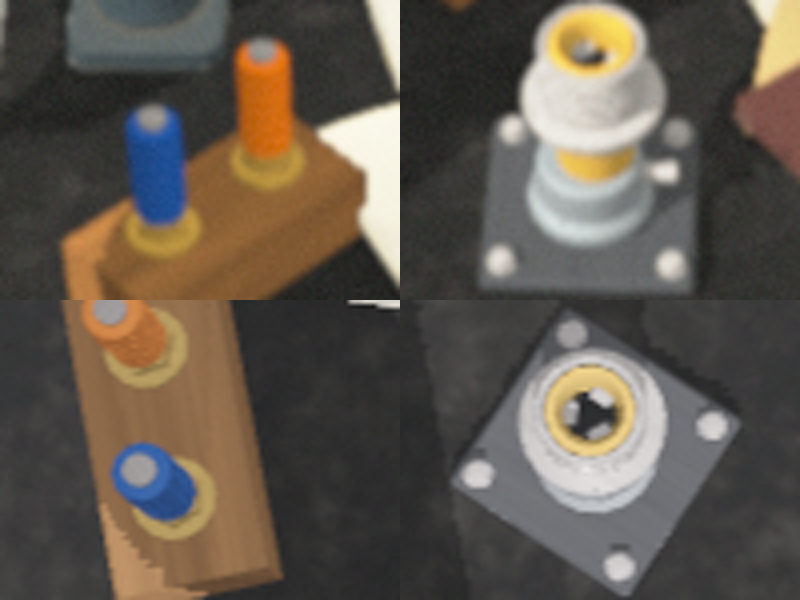

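```bash
cat >> h.py <<'E'
from scipy.spatial.transform import Rotation as Rn
def Rt(q): return Rn.from_quat([q[1],q[2],q[3],q[0]]).as_matrix()
def go(X,yaw=None):
    s=monitor.sense();R=Rt(s['ee_rot']);d=np.array(X)-s['eef_pos']
    print('pos',s['eef_pos'].round(1),'d',d.round(1),'tool units/60',(R.T@d/60).round(3),'yawY',np.degrees(np.arctan2(R[1,1],R[0,1])).round(1),'tilt',R[:,2].round(3),'F',s['force'].round(1),'t',s['time_s'])
    if yaw is not None: print('turn about tool z', ((-(yaw-np.degrees(np.arctan2(R[1,1],R[0,1])))+90)%180-90).round(1))
E
python3 - <<'E'
from h import *
A=load('s0');B=load('t0')
p=tri([ray(A,263.25,144.25),ray(B,169.5,237.5)]);c=tri([ray(A,297.75,215),ray(B,282.5,257.5)])
print('plug top',p,onz(A,263.25,144.25,106),onz(B,169.5,237.5,106)); print('rim',c)
print('foot',onz(B,283.7,267.5,11))
o=tri([ray(A,290.75,127.5),ray(B,162.5,197.5)]);print('orange top',o,np.degrees(np.arctan2(*(o-p)[1::-1])))
# disc centres blue/orange z=44
print('disc blue',onz(B,178.5,245,44),onz(A,265.5,172.5,44),'orange',onz(B,171,207,44),onz(A,291.8,154.5,44))
m=monitor.sense();print(Rt(m['ee_rot']).round(3)); go([524,154,250],120)
E
```

```text
plug top [551.41401073 317.38837927 107.03476802] [553.07001232 318.20970045 106.        ] [550.4145743  317.96951178 106.        ]
rim [528.35709628 156.93575896 103.60192653]
foot [524.80547669 158.26563455  11.        ]
orange top [609.06625796 331.255937   107.5448074 ] 13.524877419617349
disc blue [549.83103571 317.38051447  44.        ] [551.75567952 316.99197358  44.        ] orange [608.23684962 332.78286775  44.        ] [611.51848822 334.29985496  44.        ]
[[-0.922  0.386 -0.001]
 [ 0.386  0.922 -0.001]
 [ 0.    -0.001 -1.   ]]
pos [202.8 484.  230.8] d [ 321.2 -330.    19.2] tool units/60 [-7.064 -3.004 -0.318] yawY 67.3 tilt [-0.001 -0.001 -1.   ] F [ 0.2  1.  -0.8] t 0.1
turn about tool z -52.7
```

The crop confirms the choice: the large blue plug stands in the rack's near hole, and the coupler rim is at about z = 104. The measured heights match what was given (plug top 107, expected 106). I'm moving above the coupler now.

>>> send_rows(targets=[0, 0, 0, -0.71, -0.293, 0.05, 1, 0, 0, 0, -0.71, -0.293, 0.05, 1, 0, 0, 0, -0.71, -0.293, 0.05, 1, 0, 0, 0, -0.71, -0.293, 0.05, 1, 0, 0, 0, -0.71, -0.293, 0.05, 1])

```text
time_s: 0.72
eef_pos: [366.2, 319.6, 216.0]
ee_rot: [-0.0, 0.197, 0.98, -0.0]
force: [0.6, 0.3, -1.1]
grip_width: 1.0
grip_force: 0.0
```

>>> send_rows(targets=[0, 0, 0, -0.71, -0.293, 0.05, 1, 0, 0, 0, -0.71, -0.293, 0.05, 1, 0, 0, 0, -0.71, -0.293, 0.05, 1, 0, 0, 0, -0.71, -0.293, 0.05, 1, 0, 0, 0, -0.71, -0.293, 0.05, 1])

```text
time_s: 1.35
eef_pos: [528.7, 156.2, 200.9]
ee_rot: [-0.0, 0.197, 0.98, -0.0]
force: [-0.3, 0.7, 0.2]
grip_width: 0.997
grip_force: 0.0
```

>>> send_rows(targets=[0, 0, -9.2, 0, 0, 0, 1, 0, 0, -9.2, 0, 0, 0, 1, 0, 0, -9.2, 0, 0, 0, 1, 0, 0, -9.2, 0, 0, 0, 1, 0, 0, 0, 0, 0, 0, 1])

```text
time_s: 1.98
eef_pos: [527.7, 157.4, 201.0]
ee_rot: [-0.0, -0.122, 0.993, 0.0]
force: [0.0, 0.7, -0.1]
grip_width: 1.001
grip_force: 0.0
```

```bash
python3 - <<'E'
from h import *
c=cap('wrist','w1'); print(c['K'][0],c['K'][1,2]); go([528.3,157,200],104)
X=np.array([528.3,157,103.6]);p=c['R']@X+c['t'];r=np.arctan2(np.hypot(*p[:2]),p[2]);print(c['K'][:2,2]+c['K'][0,0]*r*p[:2]/np.hypot(*p[:2]))
E
```

```text
[371.64829954   0.         320.98884957] 237.9066033307902
pos [527.7 157.4 201. ] d [ 0.6 -0.4 -1. ] tool units/60 [-0.007 -0.009  0.017] yawY 103.9 tilt [-0.001 -0.    -1.   ] F [ 0.9  0.1 -0.1] t 2.025
turn about tool z -0.1
[320.19296936 241.25106963]
```

View pics/w1.png

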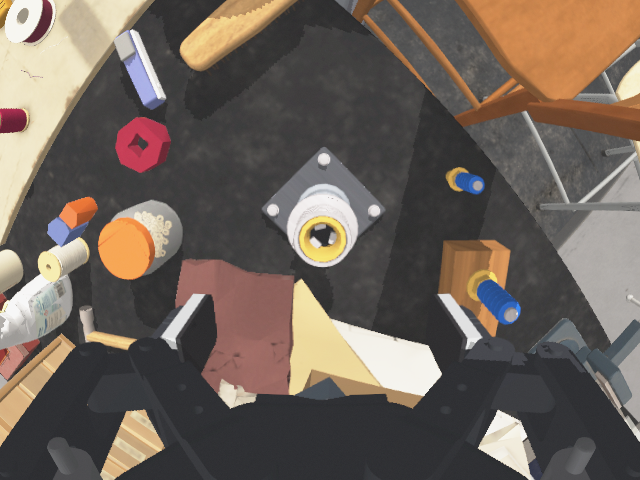

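The wrist view shows the coupler mouth at (323,239), against a prediction of (320,241), so the estimate holds to a few mm. The blue plug's top is at (508,311).

```bash
python3 - <<'E'
from h import *
A=load('s0');B=load('t0');w=load('w1')
print(-np.array(w['R']).T@w['t'])
im=w['img'][200:285,275:370];h=cv2.cvtColor(im,cv2.COLOR_RGB2HSV)
m=((h[:,:,0]>15)&(h[:,:,0]<35)&(h[:,:,1]>110)).astype(np.uint8)
cs=max(cv2.findContours(m,cv2.RETR_EXTERNAL,cv2.CHAIN_APPROX_NONE)[0],key=cv2.contourArea)
e=cv2.fitEllipse(cv2.convexHull(cs));print(e); u,v=e[0][0]+275,e[0][1]+200
print(u,v,onz(w,u,v,103.6,True), tri([ray(A,297.75,215),ray(B,282.5,257.5),ray(w,u,v,True)]))
print('plug',onz(w,508,311,106,True),tri([ray(A,263.25,144.25),ray(B,169.5,237.5),ray(w,508,311,True)]))
E
```

```text
[461.05459157 141.00871482 344.39375355]
((47.219451904296875, 38.56395721435547), (45.370365142822266, 47.03944778442383), 89.56644439697266)
322.2194519042969 238.56395721435547 [526.14566434 157.87043769 103.6       ] [527.83717865 157.43650941 102.76842565]
plug [547.64742588 313.88238057 106.        ] [550.81359618 317.50092684 104.55807758]
```

>>> send_rows(targets=[0, 0, 0, 0, 0, 0.5, 0.6, 0, 0, 0, 0, 0, 0.5, 0.6, 0, 0, 0, 0, 0, 0.5, 0.6, 0, 0, 0, 0, 0, 0.45, 0.6, 0, 0, 0, 0, 0, 0, 0.6], newtons=30)

```text
time_s: 2.65
eef_pos: [526.8, 157.3, 82.8]
ee_rot: [-0.002, -0.121, 0.993, 0.0]
force: [0.6, 0.1, -0.2]
grip_width: 0.805
grip_force: 0.0
```

>>> send_rows(targets=[0, 0, 0, 0, 0, 0, 0.2, 0, 0, 0, 0, 0, 0, 0, 0, 0, 0, 0, 0, 0, -0.2, 0, 0, 0, 0, 0, 0, -0.3, 0, 0, 0, 0, 0, 0, -0.3])

```text
time_s: 3.28
eef_pos: [528.2, 157.8, 84.8]
ee_rot: [0.001, -0.122, 0.992, 0.0]
force: [0.0, 5.2, 5.1]
grip_width: 0.456
grip_force: 29.7
```

```bash
python3 - <<'E'
from h import *
go([527.3,157.5,70]);s=monitor.sense();print(s['grip_width']*85,s['grip_force'],s['wrist_torque'])
cap('scene','s1');cap('wrist','w2')
a=load('s1')['img'];b=load('w2')['img']
f=lambda i,x,y,w,h:cv2.resize(i[y:y+h,x:x+w],(400,400) ,interpolation=cv2.INTER_CUBIC)
cv2.imwrite('pics/c2.png',np.hstack([f(a,230,150,120,120),f(b,200,130,240,240)])[:,:,::-1])
E
```

```text
pos [528.2 157.8  84.8] d [ -0.9  -0.3 -14.8] tool units/60 [ 0.016 -0.001  0.247] yawY 104.1 tilt [ 0.001  0.001 -1.   ] F [0.  5.2 5.1] t 3.275
38.751341932576544 29.665091671049595 [ 0.85031376 -0.0413078   0.09257428]
```

View pics/c2.png

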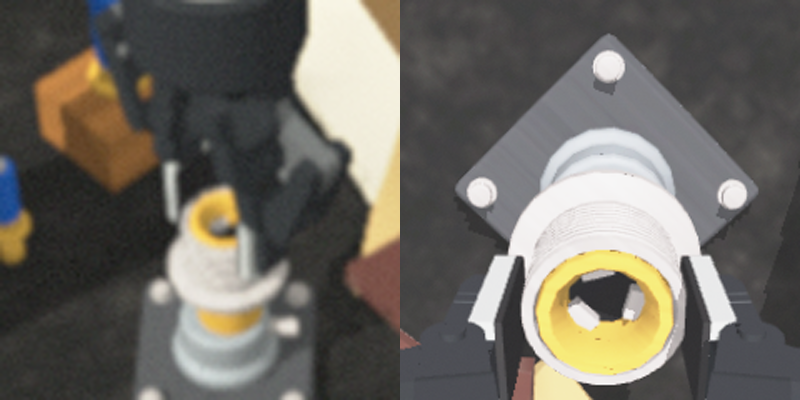

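The grip is on the barrel above the flange and roughly centred. Next I pull down.

>>> send_rows(targets=[0, 0, 0, 0, 0, 0.04, -0.3, 0, 0, 0, 0, 0, 0.04, -0.3, 0, 0, 0, 0, 0, 0.04, -0.3, 0, 0, 0, 0, 0, 0, -0.3])

```text
time_s: 3.88
eef_pos: [528.2, 157.8, 77.3]
ee_rot: [0.001, -0.122, 0.992, 0.0]
force: [0.7, 5.9, 6.2]
grip_width: 0.451
grip_force: 29.8
```

>>> send_rows(targets=[0, 0, 0, 0, 0, 0.04, -0.3, 0, 0, 0, 0, 0, 0, -0.3])

```text
time_s: 4.12
eef_pos: [528.4, 157.8, 75.6]
ee_rot: [0.001, -0.122, 0.992, 0.0]
force: [-1.5, 5.6, 10.6]
grip_width: 0.45
grip_force: 30.2
```

>>> send_rows(targets=[0, 0, 0, 0, 0, 0.025, -0.3, 0, 0, 0, 0, 0, 0, -0.3])

```text
time_s: 4.38
eef_pos: [528.8, 157.9, 75.4]
ee_rot: [0.002, -0.123, 0.992, 0.0]
force: [-4.9, 5.0, 21.3]
grip_width: 0.454
grip_force: 31.0
```

>>> send_rows(targets=[0, 0, 0, 0, 0, 0.025, -0.3, 0, 0, 0, 0, 0, 0, -0.3])

```text
time_s: 4.62
eef_pos: [529.2, 158.0, 75.2]
ee_rot: [0.002, -0.123, 0.992, 0.0]
force: [-9.3, 4.0, 32.0]
grip_width: 0.45
grip_force: 31.9
```

Hard stop felt: 32 N with no further travel. I ease off, open and rise.

>>> send_rows(targets=[0, 0, 0, 0, 0, -0.07, -0.3, 0, 0, 0, 0, 0, 0, 0.6, 0, 0, 0, 0, 0, 0, 0.6, 0, 0, 0, 0, 0, 0, 0.6, 0, 0, 0, 0, 0, 0, 0.6])

```text
time_s: 5.25
eef_pos: [527.8, 157.3, 75.6]
ee_rot: [-0.0, -0.122, 0.992, -0.0]
force: [0.6, -0.1, -0.4]
grip_width: 0.797
grip_force: 0.0
```

>>> send_rows(targets=[0, 0, 0, 0, 0, -0.5, 0.6, 0, 0, 0, 0, 0, -0.5, 0.6, 0, 0, 0, 0, 0, -0.5, 0.6, 0, 0, 0, 0, 0, -0.5, 0.6, 0, 0, 0, 0, 0, 0, 0.6])

```text
time_s: 5.88
eef_pos: [528.7, 157.5, 197.9]
ee_rot: [0.002, -0.122, 0.992, -0.0]
force: [-0.5, -0.4, -0.9]
grip_width: 0.799
grip_force: 0.0
```

```bash
python3 - <<'E'
from h import *
go([551,317.5,200],104)
cap('scene','s2');cap('wrist','w3')
a=load('s2')['img'];b=load('w3')['img']
f=lambda i,x,y,w,h:cv2.resize(i[y:y+h,x:x+w],(400,400) ,interpolation=cv2.INTER_CUBIC)
cv2.imwrite('pics/c3.png',np.hstack([f(a,250,190,100,100),f(b,260,160,120,120)])[:,:,::-1])
E
```

```text
pos [528.7 157.5 197.9] d [ 22.3 160.    2.1] tool units/60 [-1.009  2.497 -0.033] yawY 104.1 tilt [ 0.004  0.    -1.   ] F [-0.5 -0.4 -0.9] t 5.875
turn about tool z 0.1
```

View pics/c3.png

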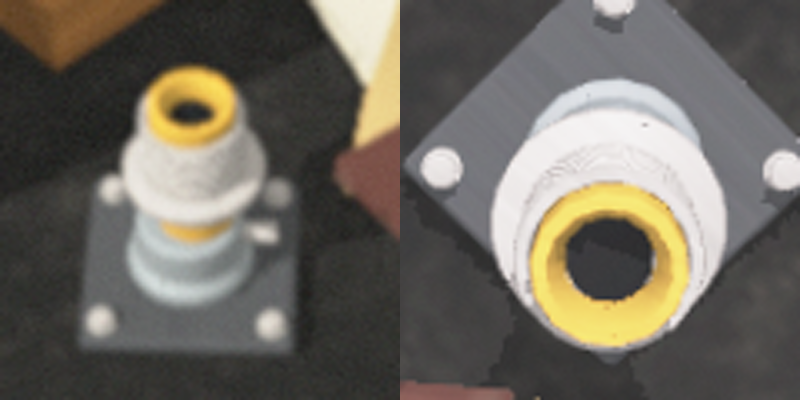

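The sleeve stays back: brass shows above it in the scene crop at about (190,105), and the jaws are clear in the wrist crop at about (610,260). Next is the plug.

>>> send_rows(targets=[0, 0, 0, -0.252, 0.624, 0, 0.3, 0, 0, 0, -0.252, 0.624, 0, 0.3, 0, 0, 0, -0.252, 0.624, 0, 0.3, 0, 0, 0, -0.252, 0.624, 0, 0.3, 0, 0, 0, 0, 0, 0, 0.3])

```text
time_s: 6.6
eef_pos: [549.4, 319.4, 193.8]
ee_rot: [-0.001, -0.124, 0.992, -0.0]
force: [-0.3, -0.9, -0.4]
grip_width: 0.653
grip_force: 0.0
```

```bash
python3 - <<'E'
from h import *
go([551,317.5,68.5],104)
c=cap('wrist','w4')
X=np.array([551,317.5,106]);p=c['R']@X+c['t'];r=np.arctan2(np.hypot(*p[:2]),p[2]);print(c['K'][:2,2]+c['K'][0,0]*r*p[:2]/np.hypot(*p[:2]))
b=c['img']
cv2.imwrite('pics/c4.png',cv2.resize(b[150:330,220:460],(800,600))[:,:,::-1])
E
```

```text
pos [549.4 319.4 193.8] d [   1.6   -1.9 -125.3] tool units/60 [-0.024 -0.037  2.088] yawY 104.2 tilt [-0.003 -0.001 -1.   ] F [-0.3 -0.9 -0.4] t 6.6
turn about tool z 0.2
[317.5544199  246.61154469]
```

View pics/c4.png

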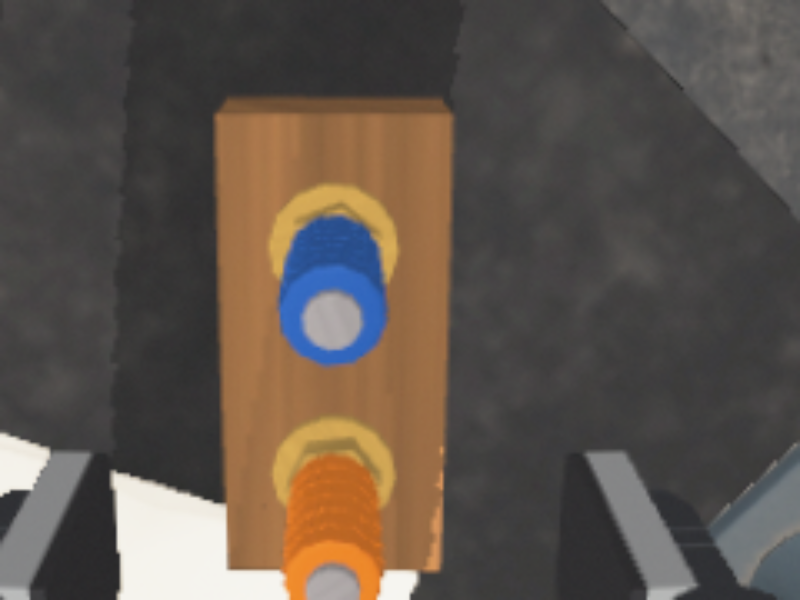

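The blue plug's top is at image (319.6,246), within about 1 mm of the prediction. The orange plug lies off the finger line. Descending.

>>> send_rows(targets=[0, 0, 0, -0.024, -0.03, 0.4, 0.3, 0, 0, 0, 0, 0, 0.4, 0.3, 0, 0, 0, 0, 0, 0.5, 0.3, 0, 0, 0, 0, 0, 0.5, 0.3, 0, 0, 0, 0, 0, 0.35, 0.3])

```text
time_s: 7.28
eef_pos: [551.3, 314.5, 64.8]
ee_rot: [-0.001, -0.122, 0.993, -0.0]
force: [0.0, 0.4, 0.7]
grip_width: 0.65
grip_force: 0.0
```

>>> send_rows(targets=[0, 0, 0, 0, 0, 0, 0.3, 0, 0, 0, 0, 0, 0, 0.3])

```text
time_s: 7.52
eef_pos: [552.5, 315.6, 67.8]
ee_rot: [0.001, -0.122, 0.993, 0.0]
force: [0.4, 0.5, 0.5]
grip_width: 0.648
grip_force: 0.0
```

>>> send_rows(targets=[0, 0, 0, 0.016, 0.037, 0.12, 0.3, 0, 0, 0, 0, 0, 0, 0.3])

```text
time_s: 7.78
eef_pos: [550.2, 318.0, 59.5]
ee_rot: [-0.0, -0.123, 0.992, -0.0]
force: [-0.7, -0.0, -0.6]
grip_width: 0.648
grip_force: 0.0
```

>>> send_rows(targets=[0, 0, 0, 0, 0, 0, 0, 0, 0, 0, 0, 0, 0, -0.3, 0, 0, 0, 0, 0, 0, -0.6, 0, 0, 0, 0, 0, 0, -0.7, 0, 0, 0, 0, 0, 0, -0.7], newtons=40)

```text
time_s: 8.4
eef_pos: [550.6, 318.0, 59.9]
ee_rot: [0.0, -0.122, 0.992, 0.0]
force: [0.5, -0.6, 2.6]
grip_width: 0.248
grip_force: 39.0
```

```bash
python3 - <<'E'
from h import *
go([527.5,157.6,180],104);s=monitor.sense();print(s['grip_width']*85,s['grip_force'],s['wrist_torque'])
E
```

```text
pos [550.6 318.   59.9] d [ -23.1 -160.4  120.1] tool units/60 [ 1.023 -2.499 -2.002] yawY 104.1 tilt [ 0.  0. -1.] F [ 0.5 -0.6  2.6] t 8.4
turn about tool z 0.1
21.113092655784524 39.016247391700745 [0.03303732 0.07401591 0.00616684]
```

>>> send_rows(targets=[0, 0, 0, 0, 0, -0.2, -0.7, 0, 0, 0, 0, 0, -0.4, -0.7, 0, 0, 0, 0, 0, -0.6, -0.7, 0, 0, 0, 0, 0, -0.6, -0.7, 0, 0, 0, 0, 0, -0.3, -0.7])

```text
time_s: 9.02
eef_pos: [550.9, 318.1, 188.5]
ee_rot: [0.002, -0.122, 0.992, 0.0]
force: [-0.3, -0.3, -1.4]
grip_width: 0.243
grip_force: 39.1
```

>>> send_rows(targets=[0, 0, 0, 0.204, -0.5, 0, -0.7, 0, 0, 0, 0.204, -0.5, 0, -0.7, 0, 0, 0, 0.204, -0.5, 0, -0.7, 0, 0, 0, 0.204, -0.5, 0, -0.7, 0, 0, 0, 0.204, -0.5, 0, -0.7])

```text
time_s: 9.65
eef_pos: [527.3, 156.5, 186.3]
ee_rot: [0.0, -0.122, 0.992, -0.0]
force: [0.6, -0.4, -1.9]
grip_width: 0.245
grip_force: 39.2
```

>>> send_rows(targets=[0, 0, 0, 0, 0, 0, -0.7, 0, 0, 0, 0, 0, 0, -0.7])

```text
time_s: 9.9
eef_pos: [527.7, 158.0, 186.1]
ee_rot: [0.0, -0.122, 0.992, 0.0]
force: [-0.3, -0.3, -2.0]
grip_width: 0.25
grip_force: 39.3
```

```bash
python3 - <<'E'
from h import *
cap('scene','s3');cap('wrist','w5')
go([527.5,157.6,155],104);s=monitor.sense();print(s['grip_width']*85,s['grip_force'],s['wrist_torque'])
a=load('s3')['img'];b=load('w5')['img']
f=lambda i,x,y,w,h:cv2.resize(i[y:y+h,x:x+w],(400,600) ,interpolation=cv2.INTER_CUBIC)
cv2.imwrite('pics/c5.png',np.hstack([f(a,247,120,100,150),f(b,260,160,120,180)])[:,:,::-1])
E
```

```text
pos [527.6 158.3 185.8] d [ -0.1  -0.7 -30.8] tool units/60 [ 0.005 -0.011  0.513] yawY 104.1 tilt [ 0.  0. -1.] F [ 0.4  0.7 -2.1] t 10.0
turn about tool z 0.1
20.719405071682285 39.32274878025055 [-0.0087582  -0.00845822 -0.01180193]
```

View pics/c5.png

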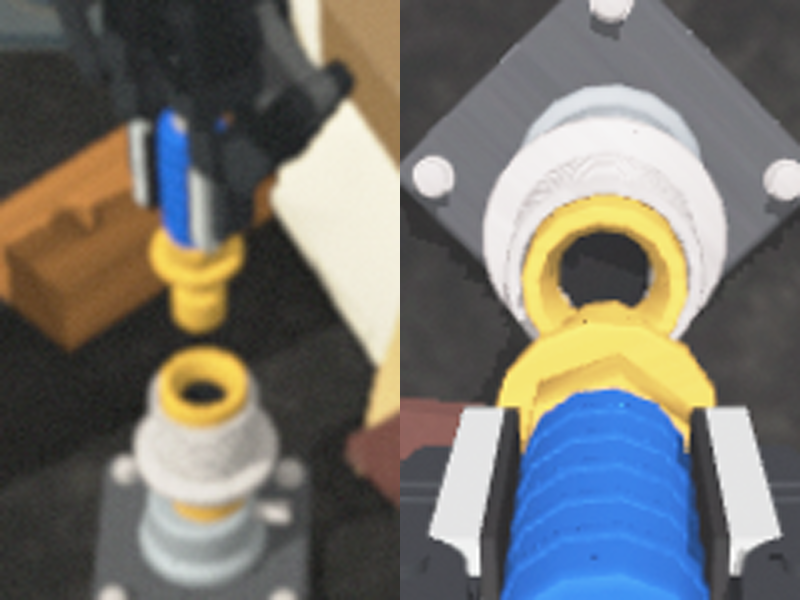

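The plug hangs upright in the pads above the open mouth. In the scene crop the tip is at about (199,309) and the rim centre at about (202,387). I check their relative offset using the same cameras.

```bash
python3 - <<'E'
from h import *
A=load('s3');w=load('w5');B=load('t0')
T=onz(A,296.75,197.25,136);print('tip',T)
for z in(101,103,105): print('rim scene',onz(A,297.5,216.75,z))
# wrist: disc centre (z=tip+34 top=170): crop; rim
s=120/400
u=lambda x,y:((x-400)*s+260,y*s+160)
print('rim wrist',onz(w,*u(605,278),103,True), 'disc top wrist',onz(w,*u(607,400),170,True))
E
```

```text
tip [531.40923801 161.44228718 136.        ]
rim scene [528.47975729 155.93913013 101.        ]
rim scene [527.68484318 154.34103439 103.        ]
rim scene [526.88992907 152.74293865 105.        ]
rim wrist [525.43753291 158.01491555 103.        ] disc top wrist [523.3316069  157.72481456 170.        ]
```

Lateral agreement is about 0.2 mm by the scene view and about 0.5 mm by the earlier grip on the barrel, well inside the funnel. Descending to just above the rim, then feeling in.

>>> send_rows(targets=[0, 0, 0, 0, -0.01, 0.2, -0.7, 0, 0, 0, 0, 0, 0.2, -0.7, 0, 0, 0, 0, 0, 0.06, -0.7, 0, 0, 0, 0, 0, 0, -0.7, 0, 0, 0, 0, 0, 0, -0.7], newtons=60)

```text
time_s: 10.62
eef_pos: [527.9, 157.0, 158.4]
ee_rot: [0.0, -0.122, 0.992, -0.0]
force: [0.1, 0.0, -0.9]
grip_width: 0.243
grip_force: 58.6
```

>>> send_rows(targets=[0, 0, 0, 0, 0, 0.04, -0.7, 0, 0, 0, 0, 0, 0.04, -0.7, 0, 0, 0, 0, 0, 0, -0.7])

```text
time_s: 11.0
eef_pos: [527.6, 156.9, 153.1]
ee_rot: [-0.0, -0.122, 0.992, 0.0]
force: [0.2, -0.0, -1.4]
grip_width: 0.248
grip_force: 58.6
```

>>> send_rows(targets=[0, 0, 0, 0, 0, 0.04, -0.7, 0, 0, 0, 0, 0, 0.02, -0.7, 0, 0, 0, 0, 0, 0, -0.7])

```text
time_s: 11.38
eef_pos: [527.7, 157.0, 149.6]
ee_rot: [-0.0, -0.122, 0.992, -0.0]
force: [0.3, 0.4, -0.7]
grip_width: 0.245
grip_force: 58.6
```

>>> send_rows(targets=[0, 0, 0, 0, 0, 0.03, -0.7, 0, 0, 0, 0, 0, 0.02, -0.7, 0, 0, 0, 0, 0, 0, -0.7])

```text
time_s: 11.75
eef_pos: [527.7, 157.0, 146.6]
ee_rot: [-0.0, -0.122, 0.992, -0.0]
force: [-0.2, -0.9, -0.9]
grip_width: 0.241
grip_force: 58.6
```

>>> send_rows(targets=[0, 0, 0, 0, 0, 0.03, -0.7, 0, 0, 0, 0, 0, 0, -0.7])

```text
time_s: 12.0
eef_pos: [527.7, 156.9, 144.7]
ee_rot: [-0.0, -0.122, 0.992, 0.0]
force: [0.1, -0.1, -1.1]
grip_width: 0.241
grip_force: 58.6
```

>>> send_rows(targets=[0, 0, 0, 0, 0, 0.03, -0.7, 0, 0, 0, 0, 0, 0, -0.7])

```text
time_s: 12.25
eef_pos: [527.7, 157.0, 142.9]
ee_rot: [-0.0, -0.122, 0.992, 0.0]
force: [0.1, 0.4, -1.4]
grip_width: 0.244
grip_force: 58.6
```

>>> send_rows(targets=[0, 0, 0, 0, 0, 0.03, -0.7, 0, 0, 0, 0, 0, 0, -0.7])

```text
time_s: 12.5
eef_pos: [527.8, 157.0, 141.4]
ee_rot: [0.0, -0.122, 0.992, -0.0]
force: [0.1, 1.0, -0.3]
grip_width: 0.241
grip_force: 58.9
```

>>> send_rows(targets=[0, 0, 0, 0, 0, 0.03, -0.7, 0, 0, 0, 0, 0, 0, -0.7])

```text
time_s: 12.75
eef_pos: [527.8, 156.9, 139.6]
ee_rot: [0.0, -0.122, 0.992, -0.0]
force: [-0.1, 0.4, 2.0]
grip_width: 0.238
grip_force: 58.9
```

>>> send_rows(targets=[0, 0, 0, 0, 0, 0.03, -0.7, 0, 0, 0, 0, 0, 0, -0.7])

```text
time_s: 13.0
eef_pos: [527.8, 157.0, 137.6]
ee_rot: [0.0, -0.122, 0.992, 0.0]
force: [-0.1, 0.1, 2.3]
grip_width: 0.243
grip_force: 59.0
```

The ejector is felt (about 3 N plus the plug's weight), with no side force. Continuing.

>>> send_rows(targets=[0, 0, 0, 0, 0, 0.03, -0.7, 0, 0, 0, 0, 0, 0.03, -0.7, 0, 0, 0, 0, 0, 0, -0.7])

```text
time_s: 13.38
eef_pos: [527.7, 157.3, 133.9]
ee_rot: [0.0, -0.122, 0.992, 0.0]
force: [0.1, 2.4, 1.2]
grip_width: 0.239
grip_force: 59.2
```

>>> send_rows(targets=[0, 0, 0, 0, 0, 0.03, -0.7, 0, 0, 0, 0, 0, 0.03, -0.7, 0, 0, 0, 0, 0, 0, -0.7])

```text
time_s: 13.75
eef_pos: [527.7, 157.2, 130.3]
ee_rot: [-0.0, -0.122, 0.992, 0.0]
force: [0.7, 4.4, 3.0]
grip_width: 0.238
grip_force: 59.3
```

>>> send_rows(targets=[0, 0, 0, 0, 0, 0.03, -0.7, 0, 0, 0, 0, 0, 0.02, -0.7, 0, 0, 0, 0, 0, 0, -0.7])

```text
time_s: 14.12
eef_pos: [527.8, 157.1, 127.5]
ee_rot: [0.0, -0.122, 0.992, 0.0]
force: [0.5, 5.2, 3.0]
grip_width: 0.24
grip_force: 59.4
```

>>> send_rows(targets=[0, 0, 0, 0, 0.01, 0.02, -0.7, 0, 0, 0, 0, 0, 0, -0.7])

```text
time_s: 14.38
eef_pos: [527.7, 157.4, 126.3]
ee_rot: [0.0, -0.122, 0.992, -0.0]
force: [0.2, 2.7, 5.6]
grip_width: 0.241
grip_force: 59.5
```

>>> send_rows(targets=[0, 0, 0, 0, 0, 0.025, -0.7, 0, 0, 0, 0, 0, 0, -0.7])

```text
time_s: 14.62
eef_pos: [527.7, 157.4, 124.8]
ee_rot: [0.0, -0.122, 0.992, -0.0]
force: [1.0, 1.9, 5.2]
grip_width: 0.241
grip_force: 59.5
```

>>> send_rows(targets=[0, 0, 0, 0, 0, 0.025, -0.7, 0, 0, 0, 0, 0, 0, -0.7])

```text
time_s: 14.88
eef_pos: [527.7, 157.4, 123.3]
ee_rot: [0.0, -0.122, 0.992, -0.0]
force: [1.2, 2.7, 3.9]
grip_width: 0.241
grip_force: 59.5
```

>>> send_rows(targets=[0, 0, 0, 0, 0, 0.02, -0.7, 0, 0, 0, 0, 0, 0, -0.7])

```text
time_s: 15.12
eef_pos: [527.6, 157.1, 121.8]
ee_rot: [-0.0, -0.122, 0.992, -0.0]
force: [2.0, -0.1, 1.3]
grip_width: 0.247
grip_force: 59.1
```

>>> send_rows(targets=[0, 0, 0, 0, 0, 0.015, -0.7, 0, 0, 0, 0, 0, 0, -0.7])

```text
time_s: 15.38
eef_pos: [527.7, 157.3, 121.3]
ee_rot: [0.0, -0.122, 0.992, -0.0]
force: [0.7, -1.3, 5.1]
grip_width: 0.238
grip_force: 59.2
```

The force signature changed near 121.8, which is probably the sleeve tripping. I press a touch more to confirm the hard stop.

>>> send_rows(targets=[0, 0, 0, 0, 0, 0.015, -0.7, 0, 0, 0, 0, 0, 0, -0.7])

```text
time_s: 15.62
eef_pos: [527.7, 157.3, 120.3]
ee_rot: [0.0, -0.122, 0.992, -0.0]
force: [0.7, -2.2, 4.5]
grip_width: 0.238
grip_force: 59.4
```

```bash
python3 - <<'E'
from h import *
cap('scene','s4');cap('wrist','w6')
go([527.5,157.6,155],104)
a=load('s4')['img'];b=load('w6')['img']
f=lambda i,x,y,w,h:cv2.resize(i[y:y+h,x:x+w],(400,400) ,interpolation=cv2.INTER_CUBIC)
cv2.imwrite('pics/c6.png',np.hstack([f(a,250,170,100,100),f(b,260,180,120,120)])[:,:,::-1])
E
```

```text
pos [527.7 157.4 120.3] d [-0.2  0.2 34.7] tool units/60 [ 0.002  0.004 -0.578] yawY 104.1 tilt [ 0. -0. -1.] F [ 1.6 -1.8  5.7] t 15.725
turn about tool z 0.1
```

View pics/c6.png

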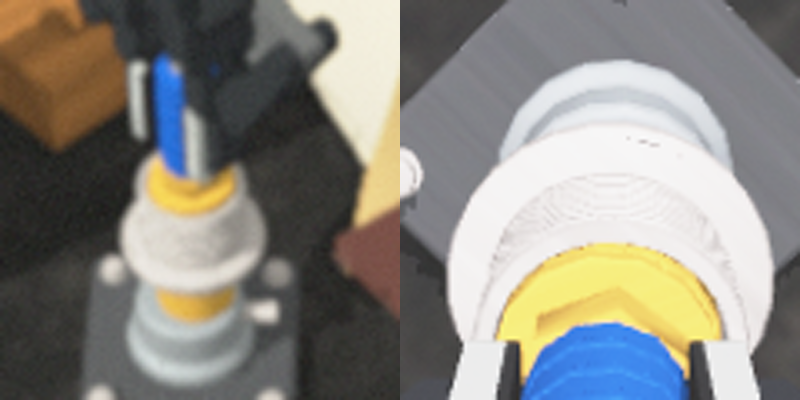

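The sleeve has sprung up: brass shows again below the flange at (195,300), and the disc sits in the sleeve top. I press gently until the shoulder stops.

>>> send_rows(targets=[0, 0, 0, 0, 0, 0.01, -0.7, 0, 0, 0, 0, 0, 0, -0.7])

```text
time_s: 15.98
eef_pos: [527.8, 157.4, 120.2]
ee_rot: [0.0, -0.122, 0.992, -0.0]
force: [0.6, -2.7, 8.3]
grip_width: 0.244
grip_force: 59.8
```

>>> send_rows(targets=[0, 0, 0, 0, 0, 0.01, -0.7, 0, 0, 0, 0, 0, 0, -0.7])

```text
time_s: 16.23
eef_pos: [528.0, 157.4, 120.1]
ee_rot: [0.001, -0.122, 0.992, -0.0]
force: [-0.3, -2.8, 11.8]
grip_width: 0.242
grip_force: 60.3
```

The shoulder is home on the hard stop (11.8 N). Ease off, let go, rise.

>>> send_rows(targets=[0, 0, 0, 0, 0, -0.015, -0.7, 0, 0, 0, 0, 0, 0, 0, 0, 0, 0, 0, 0, 0, 0.3, 0, 0, 0, 0, 0, 0, 0.3, 0, 0, 0, 0, 0, 0, 0.3])

```text
time_s: 16.85
eef_pos: [527.5, 157.6, 119.8]
ee_rot: [-0.0, -0.122, 0.992, 0.0]
force: [0.2, 0.6, -0.2]
grip_width: 0.647
grip_force: 0.0
```

>>> send_rows(targets=[0, 0, 0, 0, 0, -0.4, 0.3, 0, 0, 0, 0, 0, -0.5, 0.3, 0, 0, 0, 0, 0, -0.5, 0.3, 0, 0, 0, 0, 0, -0.5, 0.3, 0, 0, 0, 0, 0, 0, 0.3])

```text
time_s: 17.48
eef_pos: [528.3, 157.7, 236.0]
ee_rot: [0.002, -0.122, 0.992, -0.0]
force: [-1.5, 0.3, -0.9]
grip_width: 0.654
grip_force: 0.0
```

```bash
python3 - <<'E'
from h import *
cap('scene','s5');cap('top','t5')
go([527.5,157.6,155],104)
a=load('s5')['img'];b=load('s0')['img']
f=lambda i,x,y,w,h:cv2.resize(i[y:y+h,x:x+w],(400,480) ,interpolation=cv2.INTER_CUBIC)
cv2.imwrite('pics/c7.png',np.hstack([f(a,220,110,150,180),f(b,220,110,150,180)])[:,:,::-1])
E
```

```text
pos [527.3 157.5 233.4] d [  0.2   0.1 -78.4] tool units/60 [-0.004  0.     1.306] yawY 104.1 tilt [-0.001 -0.    -1.   ] F [-0.1  0.2 -0.4] t 17.575
turn about tool z 0.1
```

View pics/c7.png

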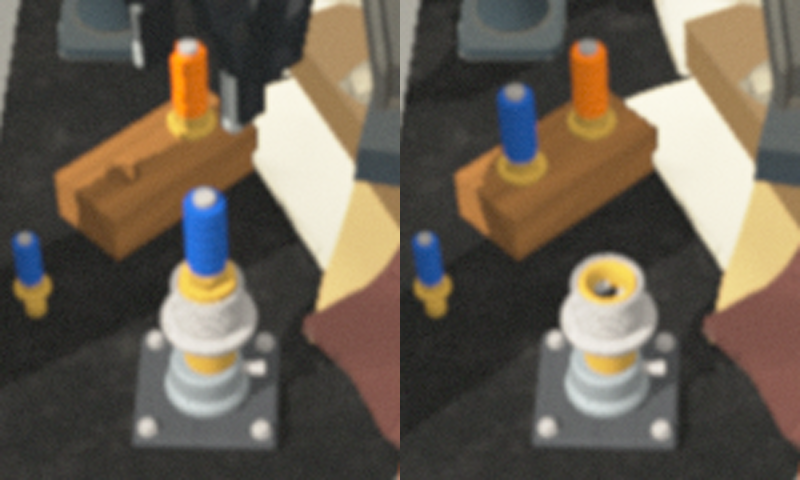

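The sleeve is fully up again, with its flange at the same pixels as at the start, and the blue plug stands home and upright. The orange plug is still in the rack and the robot is clear.

```bash
python3 -c "
from rig import job
print(job.finish_job())"
```

```text
the job is handed in; nothing more can be done
None
```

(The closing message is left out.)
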